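# Clip the strip in the gluing jig and hold its leaf at 40 degrees

### The job

Set up the gluing jig: take the orange-and-black spring clamp off its wooden stand and clip it over the top edge of the jig's upright fence, near the middle of its length, so that it pinches the loose pine strip against the fence, and let go of it. Then lift the jig's hinged plywood leaf by its red bar to 40 degrees above level, where it lines up with the red mark on the arc, and finish while still holding it there by the bar, since it falls shut if released. Leave the other things on the bench where they are.

Things in the scene. Friction and masses are not known exactly. Their poses are not given: they have to be found in the camera images.
- jig: Fixed gluing jig on the table. Origin on the table right below the leaf's hinge line; x points level from the hinge to the upright fence (roughly the world's +y, to the robot's left), y along hinge and fence, z up. The hinged leaf lies on the -x side. Base board 12 mm high, 150 mm along y, from x = -160 to +75 mm.
- fence_mid (a point): Centre of the jig's fixed upright plywood fence: 8 mm thick (jig x = 51.5 to 59.5 mm), 160 mm long along jig y, top edge 62 mm above the table. Two braces behind it (jig x up to 80 mm) are 28 mm high. A lip in front (jig x = 32.5 to 38.5 mm, top 24 mm above the table) makes a groove in which the strip stands.
- clip_spot (a point): Where to clip: middle of the top edge of fence and strip together, 19 mm thick in all (8 mm fence plus 11 mm strip), at jig x = 50, y = 0, z = 62 mm. Axes as the jig's. Some 30 mm beside both faces is free for the open jaws, above z = 24 mm on the strip's side and 28 mm on the other.
- strip_mid (a point): Centre of the loose pine strip, 160 x 50 x 11 mm, which stands on its long edge in the groove against the fence's face that looks to the leaf, its top level with the fence's (62 mm above the table). It may lean a little until clamped.
- strip: The same loose pine strip; origin at the middle of its broad face that turns to the leaf.
- leaf_hinge (a point): Middle of the leaf's hinge line, 40 mm above the table; the line runs along the jig's y.
- leaf (a joint): Angle of the leaf above level, rad: 0 lying flat (shut), grows as the bar is lifted, stop at 1.35; 40 degrees = 0.698. No spring: the plywood leaf (0.35 kg, 116 mm along the hinge, 12 mm thick) falls shut by its weight from any angle; holding it takes 1 to 2 N at the bar.
- leaf_bar (a point): Centre of the red round bar (12 mm thick, 80 mm clear length along jig y) at the leaf's free edge, 195 mm from the hinge line and in line with the leaf; 40 mm above the table when shut. 34 mm is free between bar and leaf for a finger, nothing beyond or under it. Lifting, it moves in an arc up and towards the fence. This point moves with the leaf.
- red_mark (a point): Centre of the red tick at 40 degrees on the jig's thin steel angle arc: 115 mm radius about the hinge line, at jig y = -71 mm (the side far from the robot), up to 158 mm above the table, black ticks every 10 degrees. The mid-thickness of the leaf lines up with the red tick at 40 degrees.
- stand: Fixed wooden parking stand: foot 90 x 110 x 14 mm, with an upright board 19 mm thick (stand x), 80 mm long (stand y), top edge 62 mm above the table; origin on the table under its centre, z up. The clamp starts clipped on its top edge, within 10 mm of the middle. Behind stand and jig, from about 0.55 m in front of the robot on, tall plywood cells overhang: keep the gripper and wrist on the robot's side of them.
- clamp_pivot (a point): Pivot pin of the spring clamp, built like a clothes peg: orange handles up, jaws down. Axes: x the way jaws and handles open, y along the pin, z up. It starts 22 mm above the stand's top edge (84 mm above the table) and belongs as high over the fence's edge. The point belongs to the clamp arm on the +x side, which leans about 0.2 rad when fully squeezed.
- clamp_handles (a point): Point midway between the clamp's handles, 37 mm above the pivot: grasp here from above, closing along the clamp's x. Plates 24 mm wide (y), from 19 to 55 mm above the pivot, 52 mm over their outer faces at this height at the start; about 37 mm when squeezed to the stop, which takes 11 to 14 N (grip with 20 N or more).
- clamp_jaws (a point): Point midway between the clamp's jaw pads, 40 mm below the pivot. Pads (24 mm along y) reach from 32 to 48 mm, jaw tips 50 mm below the pivot; 19 mm between the pads at the start, about 35 mm with the handles squeezed to the stop. Jaws 37 mm wide outside at the start. Let go, they shut with about 10 N.
- clamp: The same spring clamp (about 90 g), origin at the pivot.
- clamp_jaw (a joint): Opening angle of the clamp's jaws, rad: 0 when gripping a 19 mm edge, +0.40 handles squeezed to the stop, -0.42 jaws shut on nothing. A spring shuts it.
- glue_bottle: Bystander: white glue bottle with red cap, 58 x 59 x 176 mm, stands at the right rear; origin under its centre.
- small_cell: Bystander: small many-sided plywood cell, about 71 x 80 x 67 mm, at the left; origin under its centre.
- sanding_block: Bystander: brown sanding block, 61 x 100 x 31 mm, at the right; origin under its centre.
There are look-alikes about, which are no part of the job. Leave any green look-alike of the clamp alone.

How it is judged:
By the outcome, as a careful person would: the job done as asked, in the order asked, and still so for the second after the job is handed in, while the arm keeps its last pose, push and grip.
It also fails if it takes over 64 s, if anything falls off the work surface, if the arm or the gripper's body presses on something with over 40 N, if the wrist force passes 120 N, or if a joint passes its speed limit or range.

### The arm

A 6-joint arm with a two-finger parallel gripper is mounted at the origin on a cart in front of the work surface, level with it; the furniture and walls round the work are solid. World frame = base frame: x ahead of the robot, y to its left, z up, the work surface at z = 0. Lengths are in m, angles in rad, forces in N, time in s.
With the tool pointing down it reaches from about 0.275 to 0.975 m from the base axis. Payload 8.4 kg.
Tool frame: the origin (TCP) lies on the mounting face of the last link; the fingertips stand 190 mm ahead of it and the grasp point (between the pads) lies 171 mm ahead of it; x points along the fingers, y is the direction in which the jaws open and shut, and the axes are right-handed (so a half turn about x gives the same grasp; the last joint's range is limited). The gripper opens to 92 mm and grips with 3 to 60 N. Pads are 20 mm wide; open, the fingers measure 128 mm over their backs; the gripper's body (75 mm by 189 mm) begins 69 mm behind the grasp point.
Start: joints at [1.128, 0.353, 1.633, -0, 1.155, -0.002], TCP at [0.267, 0.565, 0.405] pointing down, gripper open.
Joint ranges: [-2.63, 2.63], [-0.92, 2.1], [0.06, 2.66], [-1.3, 4.44], [0, 2.69], [-3.02, 3.02]. Speed limits (rad/s): [2.22, 2.22, 2.79, 3.14, 3.14, 3.14].

### API

Orientations are given as a 3x3 rotation matrix whose columns are the frame's x, y, z axes.
In Python, from workcell import env gives the robot as it stands.
- The arm moves only by the tool play_rows, never from a script. Its argument "steps" is a list of rows, each a list of 7 numbers: the opening, from 0 (shut) to 1 (fully open), then the shift along the world's x, y, z in cm, then the turn, a rotation vector about the world's x, y, z in rad. A call has 1 to 8 rows; each row is the pose to reach, as a shift and turn from the pose measured when the call began; what a row does not reach only later rows make up. A row lasts 1/8 s, in which the tool goes at most 62.5 mm and 10.7 degrees, less where a joint would pass 70% of its speed; a pose out of reach is approached as far as the arm can. A call with a gripper value outside its range is refused whole. The fingers move at their own pace and stop on an object; the grip force is fixed at half the most. Time passes only in rows, so rows that repeat a pose let the fingers close. It gives the time, the measured TCP pose, the force and the opening at its end, in the units of the state.
- env.get_obs(): the state, without advancing time (a new reading comes with each control period).
- env.capture(name): name is "scene" or "top"; returns (picture, depth): 480x640x3 uint8, red, green, blue; 480x640 float32, m along the optical axis (not along the pixel's ray), 0 where there is no reading.
- env.camera_model(name): a dict with "camera_matrix" (3x3 intrinsics, pixels), "R" (3x3) and "t" (3): a world point X has camera coordinates R X + t. Camera axes: x right, y down, z forward; pixel columns grow to the right and rows downward; lengths in m; the calibration is good to about 2 mm. A picture is of the moment at which its call begins. camera_model takes no time and is no camera call.
- env.finish_job(): hands the job in, once; it reports no verdict.
The state is a dict: "clock": time; "joints": joint angles; "joint_velocities": joint speeds; "joint_efforts": joint torques, N m; "position": TCP position; "tool_rot": TCP orientation; "contact_force": force on the tool from outside, world axes, zero at the start; "ft_torque": the same for the moment, N m; "gripper_width": finger opening in m.
Only numpy, scipy, OpenCV 4.12 (cv2) and the standard library are available. Lean on these libraries where they do the work, as an engineer would, in place of code of your own. Each camera call takes 0.05 s, during which the arm holds its last target.

## Working session

There is one attempt and no reset: what is moved stays moved. The work goes in short steps, Python scripts to look and compute and a tool call to move; the robot and the scene stay as the last step left them, time stands still between calls to the robot, and variables do not carry over. Pictures are saved under pics/ and viewed, and the job is handed in when it is done.

Besides the shell and the picture viewer there is one more tool, called after ">>>" as a command line: name --pt "numbers of a row" for each row, then --argument value for the rest. play_rows: Moves the arm, as the interface text tells. Its arguments: {"type":"object","properties":{"steps":{"type":"array"}},"required":["steps"]}

```bash
mkdir -p pics; ls; python3 - <<'E'
from workcell import env
import cv2,numpy as np
for n in("scene","top"):
    p,d=env.capture(n); np.savez(f"pics/{n}0.npz",p=p,d=d); cv2.imwrite(f"pics/{n}0.png",p[...,::-1])
    print(n,env.camera_model(n))
print(env.get_obs())
E
```

```text
pics
scene {'camera_matrix': array([[592.29143799,   0.        , 320.55432254],
       [  0.        , 592.29143799, 244.26376316],
       [  0.        ,   0.        ,   1.        ]]), 'R': array([[ 0.65906639, -0.75206159,  0.00590388],
       [-0.52950922, -0.4695795 , -0.70648077],
       [ 0.53408939,  0.46249158, -0.70770762]]), 't': array([-0.35345878,  0.35089193,  1.36366727])}
top {'camera_matrix': array([[538.13026128,   0.        , 313.97730867],
       [  0.        , 538.13026128, 238.28777698],
       [  0.        ,   0.        ,   1.        ]]), 'R': array([[-0.00719375, -0.99997131, -0.00237454],
       [-0.99022705,  0.00745435, -0.1392653 ],
       [ 0.13927901,  0.00134949, -0.99025226]]), 't': array([-0.00525766,  0.53910978,  1.63808729])}
{'clock': 0.1, 'joints': array([ 1.12759292e+00,  3.53576789e-01,  1.63404010e+00, -4.16295533e-05,
        1.15517996e+00, -2.41778220e-03]), 'joint_velocities': array([ 0.00089411, -0.00199761, -0.00067793,  0.00195706,  0.00174984,
       -0.00111418]), 'joint_efforts': array([ 2.55788345e-04, -5.94918430e+01, -3.34921288e+01,  6.98563876e-02,
        1.85195461e-02,  9.64002339e-06]), 'position': array([0.26658648, 0.56507237, 0.40404835]), 'tool_rot': array([[-4.81994099e-04,  4.26634619e-01,  9.04423943e-01],
       [-1.10417753e-03,  9.04423270e-01, -4.26634890e-01],
       [-9.99999274e-01, -1.20428010e-03,  3.51536817e-05]]), 'contact_force': array([-1.16858576, -0.47393075, -0.27307422]), 'ft_torque': array([0.01721161, 0.02219654, 0.03667017]), 'gripper_width': 0.09183836998577274}
```

View pics/scene0.png

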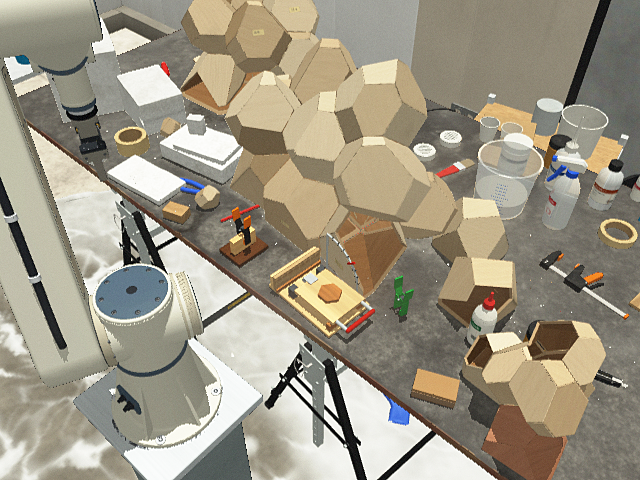

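View pics/top0.png

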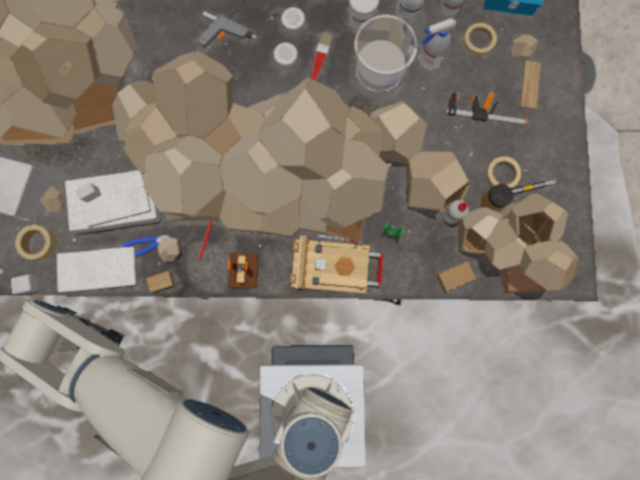

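The stand with the clamp is at about (243,240) in the scene view and (242,268) in the top view. The jig's fence is at about column 300 and its red bar at (380,270) in the top view. I'll zoom in on these.

```bash
cat > h.py <<'E'
import numpy as np,cv2
from workcell import env
def pts(n,d):
    m=env.camera_model(n);K=m["camera_matrix"];v,u=np.mgrid[0:480,0:640]
    c=np.stack([(u-K[0,2])/K[0,0]*d,(v-K[1,2])/K[1,1]*d,d],-1)
    return (c-m["t"])@m["R"]
def proj(n,X):
    m=env.camera_model(n);c=np.atleast_2d(X)@m["R"].T+m["t"];q=c@m["camera_matrix"].T
    return q[:,:2]/q[:,2:]
E
python3 - <<'E'
from h import *
a=np.load("pics/scene0.npz");b=np.load("pics/top0.npz")
cv2.imwrite("pics/s_crop.png",cv2.resize(a["p"][190:350,210:420,::-1],None,fx=3.7,fy=3.7,interpolation=cv2.INTER_CUBIC))
cv2.imwrite("pics/t_crop.png",cv2.resize(b["p"][215:305,210:400,::-1],None,fx=4.2,fy=4.2,interpolation=cv2.INTER_CUBIC))
P=pts("scene",a["d"]);T=pts("top",b["d"])
for n,img,X in(("scene",a["p"],P),("top",b["p"],T)):
    hsv=cv2.cvtColor(img,cv2.COLOR_RGB2HSV).astype(int);z=X[...,2]
    box=(X[...,0]>.2)&(X[...,0]<.6)&(abs(X[...,1])<.4)&(z>-.01)&(z<.25)
    red=box&((hsv[...,0]<5)|(hsv[...,0]>173))&(hsv[...,1]>180)&(hsv[...,2]>90)
    ora=box&(hsv[...,0]>7)&(hsv[...,0]<17)&(hsv[...,1]>200)&(hsv[...,2]>150)
    for nm,m in(("red",red),("ora",ora)):
        k,l,st,c=cv2.connectedComponentsWithStats(m.astype(np.uint8),connectivity=8)
        for i in range(1,k):
            if st[i,4]>5: print(n,nm,st[i],c[i].round(1),X[l==i].mean(0).round(4),X[l==i].min(0).round(3),X[l==i].max(0).round(3))
E
```

```text
scene red [240 205  19   9  43] [248.9 209. ] [0.5714 0.3224 0.0069] [ 0.541  0.31  -0.001] [0.599 0.333 0.015]
scene red [221 216  12   6  27] [226.2 218.4] [0.4975 0.344  0.0056] [0.476 0.336 0.   ] [0.517 0.352 0.01 ]
scene red [347 262   9   2  12] [351.5 262.8] [ 0.5208 -0.1171  0.1177] [ 0.518 -0.126  0.103] [ 0.526 -0.102  0.127]
scene red [346 309  29  24 143] [360.  320.4] [ 0.4388 -0.2152  0.044 ] [ 0.392 -0.224  0.037] [ 0.489 -0.207  0.052]
scene ora [232 207   8  14  71] [235.5 213.7] [0.4533 0.2402 0.1168] [ 0.438  0.229 -0.001] [0.556 0.364 0.139]
scene ora [244 216   7  13  64] [246.9 222. ] [0.4496 0.1909 0.1185] [ 0.436  0.182 -0.004] [0.553 0.311 0.141]
scene ora [243 240   2   5   6] [243.3 242.2] [0.4355 0.1991 0.0462] [0.433 0.197 0.037] [0.438 0.201 0.053]
top red [209 223   2   6   6] [209.5 225.5] [0.587  0.3231 0.0072] [0.579 0.321 0.004] [0.595 0.325 0.01 ]
top red [206 230   3   9   9] [207. 234.] [0.5594 0.3302 0.009 ] [0.546 0.328 0.003] [0.573 0.334 0.018]
top red [378 256   4  27  70] [379.5 268.9] [ 0.4416 -0.2099  0.0455] [ 0.401 -0.216  0.039] [ 0.481 -0.204  0.054]
top ora [229 262   2   7   9] [229.3 264.4] [0.4505 0.2381 0.1329] [0.44  0.237 0.125] [0.458 0.24  0.141]
top ora [245 262   3   8  14] [245.6 265.5] [0.4476 0.1911 0.1278] [0.436 0.189 0.015] [0.466 0.201 0.144]
```

View pics/s_crop.png

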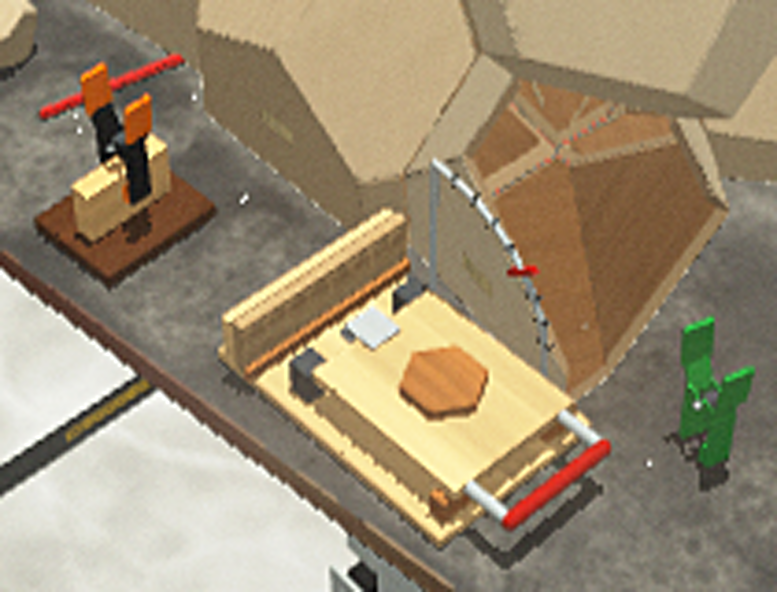

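View pics/t_crop.png

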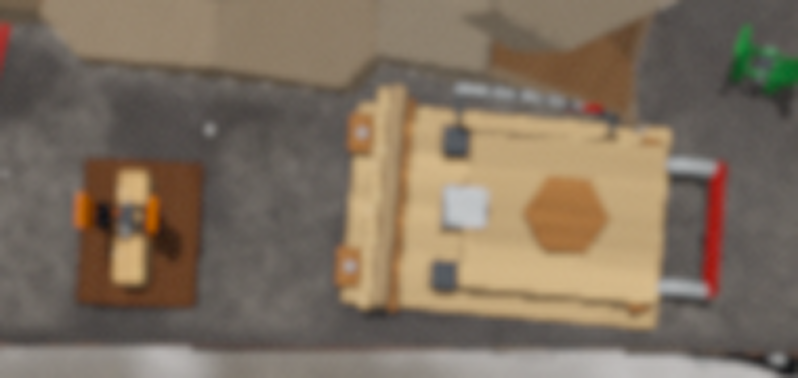

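```bash
python3 - <<'E'
from h import *
def go(tag):
  for n in("scene","top"):
    a=np.load(f"pics/{n}{tag}.npz");X=pts(n,a["d"]);x,y,z=X[...,0],X[...,1],X[...,2]
    hsv=cv2.cvtColor(a["p"],cv2.COLOR_RGB2HSV).astype(int)
    def rep(nm,m):
        q=X[m].astype(np.float32);
        if len(q)<5: print(n,nm,len(q));return
        r=cv2.minAreaRect(q[:,:2].copy());print(n,nm,len(q),q.mean(0).round(4),np.median(q[:,2]).round(4),"rect",np.round(r[0],4),np.round(r[1],4),round(r[2],2))
    rep("fence",(abs(z-.062)<.007)&(x>.3)&(x<.56)&(y>-.02)&(y<.08))
    rep("standtop",(abs(z-.062)<.006)&(x>.35)&(x<.52)&(y>.18)&(y<.25)&(hsv[...,1]<160)&(hsv[...,2]>110))
    rep("foot",(abs(z-.014)<.006)&(x>.35)&(x<.52)&(y>.14)&(y<.29)&(hsv[...,1]>100)&(hsv[...,0]<15)&(hsv[...,2]<140))
    rep("leaf",(abs(z-.046)<.006)&(x>.35)&(x<.52)&(y>-.18)&(y<-.05))
    rep("bar",(abs(z-.044)<.008)&(x>.35)&(x<.52)&(y>-.23)&(y<-.19)&(hsv[...,1]>150)&((hsv[...,0]<6)|(hsv[...,0]>170)))
    rep("clamp top",(z>.125)&(z<.15)&(x>.40)&(x<.49)&(y>.17)&(y<.26))
    rep("clamp oneside",(z>.1)&(z<.15)&(x>.40)&(x<.49)&(y>.17)&(y<.215))
    rep("clamp other",(z>.1)&(z<.15)&(x>.40)&(x<.49)&(y>.215)&(y<.26))
    if n=="scene": 
        m=(z>.07)&(z<.35)&(x>.3)&(x<.7)&(y>-.3)&(y<.35)
        for y0 in np.arange(-.3,.35,.05):
            w=m&(y>=y0)&(y<y0+.05)&(x>.47); 
            if w.any(): print("cells y",round(y0,2),"xmin",[ (zz,x[w&(z>zz)&(z<zz+.06)].min().round(3) if (w&(z>zz)&(z<zz+.06)).any() else None) for zz in (.07,.13,.19,.25)])
go(0)
E
```

```text
scene fence 442 [0.474  0.0306 0.061 ] 0.0608 rect [0.4764 0.0145] [0.1759 0.0971] 12.23
scene standtop 121 [0.4357 0.2108 0.0609] 0.061 rect [0.4432 0.213 ] [0.0296 0.0804] 88.7
scene foot 493 [0.432  0.1966 0.0131] 0.0129 rect [0.4424 0.2097] [0.0935 0.1147] 84.2
scene leaf 1474 [ 0.4476 -0.1187  0.0455] 0.0453 rect [ 0.453  -0.1149] [0.1337 0.1296] 0.13
scene bar 151 [ 0.4386 -0.215   0.0439] 0.0438 rect [ 0.4394 -0.2136] [0.0139 0.0987] 83.46
scene clamp top 66 [0.4476 0.2092 0.1333] 0.1339 rect [0.4468 0.2119] [0.0585 0.0243] 87.55
scene clamp oneside 77 [0.4463 0.1872 0.1219] 0.1221 rect [0.447  0.1874] [0.0104 0.0268] 89.24
scene clamp other 94 [0.4489 0.2343 0.1191] 0.1196 rect [0.4504 0.2321] [0.0179 0.0257] 87.55
cells y -0.3 xmin [(0.07, np.float64(0.536)), (0.13, None), (0.19, None), (0.25, None)]
cells y -0.25 xmin [(0.07, np.float64(0.557)), (0.13, None), (0.19, np.float64(0.617)), (0.25, np.float64(0.613))]
cells y -0.2 xmin [(0.07, np.float64(0.615)), (0.13, np.float64(0.625)), (0.19, np.float64(0.6)), (0.25, np.float64(0.558))]
cells y -0.15 xmin [(0.07, np.float64(0
[... 1242 characters left out ...]
0.4677 0.0339 0.0618] 0.0616 rect [0.4773 0.043 ] [0.0719 0.177 ] 74.13
top standtop 111 [0.4426 0.2157 0.0617] 0.0613 rect [0.4434 0.2161] [0.0197 0.0794] 85.91
top foot 546 [0.4413 0.2102 0.0139] 0.014 rect [0.4442 0.2157] [0.0905 0.1075] 89.57
top leaf 1119 [ 0.4498 -0.113   0.0461] 0.0461 rect [ 0.4518 -0.1146] [0.1318 0.1286] 1.02
top bar 88 [ 0.4415 -0.2103  0.0446] 0.0446 rect [ 0.4418 -0.2104] [0.0109 0.0874] 85.08
top clamp top 34 [0.4491 0.2191 0.1363] 0.1374 rect [0.4481 0.2152] [0.0533 0.0226] 87.93
top clamp oneside 20 [0.4455 0.1916 0.1306] 0.1367 rect [0.4457 0.1939] [0.0218 0.0108] 0.97
top clamp other 39 [0.4486 0.2376 0.1234] 0.1252 rect [0.4491 0.2368] [0.0226 0.0092] 1.25
```

```bash
python3 - <<'E'
from h import *
for n in("scene","top"):
    a=np.load(f"pics/{n}0.npz");X=pts(n,a["d"]);x,y,z=X[...,0],X[...,1],X[...,2]
    for nm,c0,ang,hw,hl,zz in(("fence",(.452,.037),5.5,.016,.1,.062),("stand",(.443,.2145),3,.014,.05,.062)):
        c=np.array(c0)
        for it in range(6):
            t=np.radians(ang);e=np.array([np.cos(t),np.sin(t)]);f=np.array([-e[1],e[0]])
            D=X[...,:2]-c;s=D@e;w=D@f
            m=(abs(s)<hl)&(abs(w)<hw)&(abs(z-zz)<.005)
            q=X[m][:,:2].astype(np.float32)
            r=cv2.minAreaRect(q.copy())
            S=s[m];W=w[m]
            # bin centre
            b=[(k,(W[(S>k-.006)&(S<k+.006)].min()+W[(S>k-.006)&(S<k+.006)].max())/2) for k in np.arange(-hl,hl,.01) if ((S>k-.006)&(S<k+.006)).sum()>3]
            b=np.array(b);p=np.polyfit(b[:,0],b[:,1],1);ang+=np.degrees(p[0])*.7
            sm=(S.min()+S.max())/2;c=c+e*sm*.7+f*p[1]*.7
        print(n,nm,len(q),c.round(4),round(ang,2),"len",round(float(np.ptp(S)),4),"wid",np.ptp(W).round(4),r[1])
E
```

```text
scene fence 359 [0.4747 0.0282] -4.52 len 0.1882 wid 0.0314 (0.031405091285705566, 0.1880984604358673)
scene stand 112 [0.4432 0.2107] -2.3 len 0.0804 wid 0.0262 (0.026238156482577324, 0.08037836104631424)
top fence 269 [0.4755 0.0326] -5.51 len 0.1794 wid 0.0196 (0.019517911598086357, 0.17938193678855896)
top stand 102 [0.4434 0.217 ] -3.07 len 0.0795 wid 0.0238 (0.023505274206399918, 0.07947764545679092)
```

```bash
cat > ov.py <<'E'
from h import *
import sys
JO=None
def jig(yaw,clip):
    a=np.radians(yaw);ex=np.array([-np.sin(a),np.cos(a)]);ey=np.array([-np.cos(a),-np.sin(a)])  # yaw -5
    o=np.array(clip)-.05*ex
    return lambda x,y,z:np.r_[o+x*ex+y*ey,z]
def draw(img,n,sc,x0,y0,P,col):
    q=((proj(n,np.array(P))-[x0,y0]+.5)*sc-.5)
    cv2.polylines(img,[np.round(q*8).astype(int)],True,col,1,cv2.LINE_AA,3)
def overlay(tag,out,yaw,clip,sy,sc_,clip2=None):
    J=jig(yaw,clip);S=jig(sy,(np.array(sc_)+.05*np.array([-np.sin(np.radians(sy)),np.cos(np.radians(sy))])))
    for n,x0,x1,y0,y1,s in(("scene",210,400,195,345,4),("top",220,390,225,305,4.5)):
        a=np.load(f"pics/{n}{tag}.npz")["p"][y0:y1,x0:x1,::-1]
        im=cv2.resize(a,None,fx=s,fy=s,interpolation=cv2.INTER_CUBIC)
        draw(im,n,s,x0,y0,[J(.0405,-.08,.062),J(.0595,-.08,.062),J(.0595,.08,.062),J(.0405,.08,.062)],(255,0,0))
        draw(im,n,s,x0,y0,[J(-.16,-.075,.012),J(.075,-.075,.012),J(.075,.075,.012),J(-.16,.075,.012)],(255,255,0))
        draw(im,n,s,x0,y0,[J(-.195,-.04,.04),J(-.195,.04,.04)],(255,255,255))
        draw(im,n,s,x0,y0,[S(-.0095,-.04,.062),S(.0095,-.04,.062),S(.0095,.04,.062),S(-.0095,.04,.062)],(255,0,0))
        draw(im,n,s,x0,y0,[S(-.045,-.055,.014),S(.045,-.055,.014),S(.045,.055,.014),S(-.045,.055,.014)],(255,255,0))
        cv2.imwrite(f"pics/{out}_{n}.png",im)
E
python3 -c "
from ov import *
overlay(0,'ov1',-5,(.4625,.0320),-2.7,(.4433,.2145))"
```

```text
(no output)
```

View pics/ov1_scene.png

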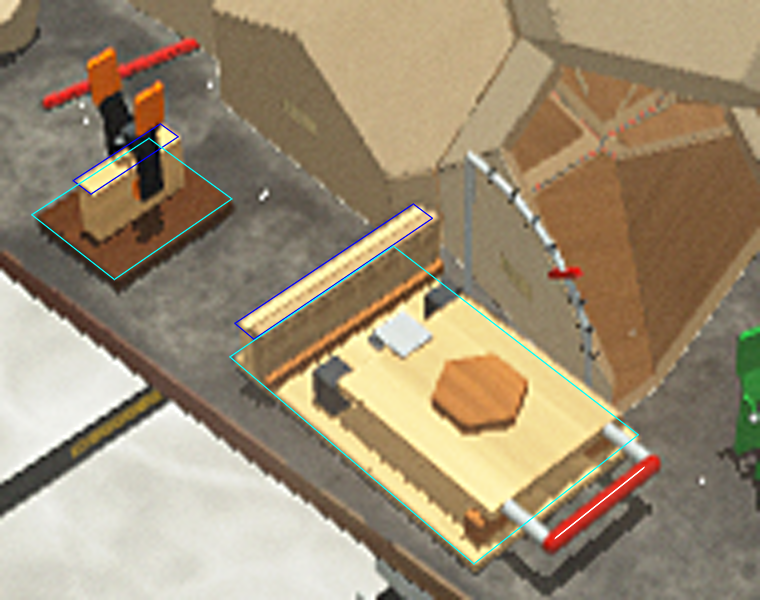

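View pics/ov1_top.png

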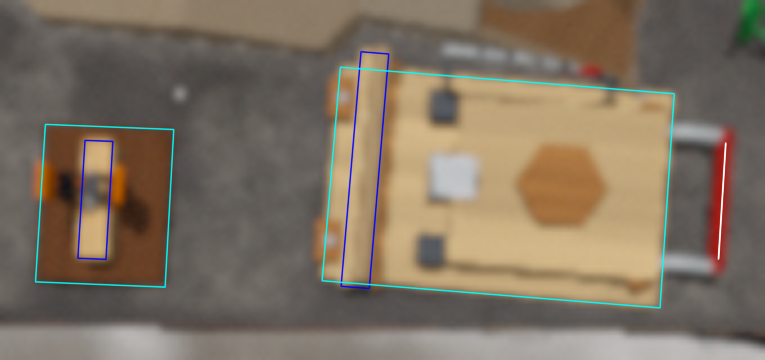

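The overlay fits both views to about 1 px. That puts the stand at (0.443, 0.2145) with yaw −2.7°, the clip spot at (0.4625, 0.032) with yaw −5°, and the clamp handles at (0.4475, 0.2145). Next I'll move above the clamp.

>>> play_rows --pt "1 2.6 -5 0 0 0 0.06" --pt "1 5.2 -10 0 0 0 0.12" --pt "1 7.8 -15 0 0 0 0.18" --pt "1 10.4 -20 0 0 0 0.24" --pt "1 13 -25 0 0 0 0.3" --pt "1 15.6 -30 0 0 0 0.36" --pt "1 18.1 -35.05 0 0 0 0.394" --pt "1 18.1 -35.05 0 0 0 0.394"

```text
clock: 1.1
position: [0.4486, 0.2117, 0.4039]
tool_rot: [[-0.0, 0.051, 0.999], [-0.002, 0.999, -0.051], [-1.0, -0.002, -0.0]]
contact_force: [-0.2, 0.9, -0.4]
gripper_width: 0.0919
```

>>> play_rows --pt "1 -0.1 0.28 0 0 0 0.004" --pt "1 -0.1 0.28 -4 0 0 0.004" --pt "1 -0.1 0.28 -8 0 0 0.004" --pt "1 -0.1 0.28 -10.2 0 0 0.004" --pt "1 -0.1 0.28 -11.2 0 0 0.004" --pt "1 -0.1 0.28 -11.2 0 0 0.004"

```text
clock: 1.85
position: [0.4473, 0.2153, 0.2917]
tool_rot: [[-0.001, 0.046, 0.999], [-0.002, 0.999, -0.046], [-1.0, -0.002, -0.001]]
contact_force: [0.4, -0.7, 0.2]
gripper_width: 0.0921
```

```bash
python3 - <<'E'
from h import *
for n in("scene","top"):
    p,d=env.capture(n); np.savez(f"pics/{n}1.npz",p=p,d=d)
    x0,x1,y0,y1=(190,310,170,290) if n=="scene" else (190,310,200,300)
    cv2.imwrite(f"pics/g1_{n}.png",cv2.resize(p[y0:y1,x0:x1,::-1],None,fx=5,fy=5,interpolation=cv2.INTER_CUBIC))
o=env.get_obs();print(o["position"],o["contact_force"],o["tool_rot"])
E
```

```text
[0.44783895 0.21513538 0.29265628] [-0.39866907 -0.06924331  0.19475506] [[ 8.79977502e-04  4.61941526e-02  9.98932093e-01]
 [-1.45821187e-03  9.98931477e-01 -4.61928396e-02]
 [-9.99998550e-01 -1.41600598e-03  9.46398087e-04]]
```

View pics/g1_scene.png

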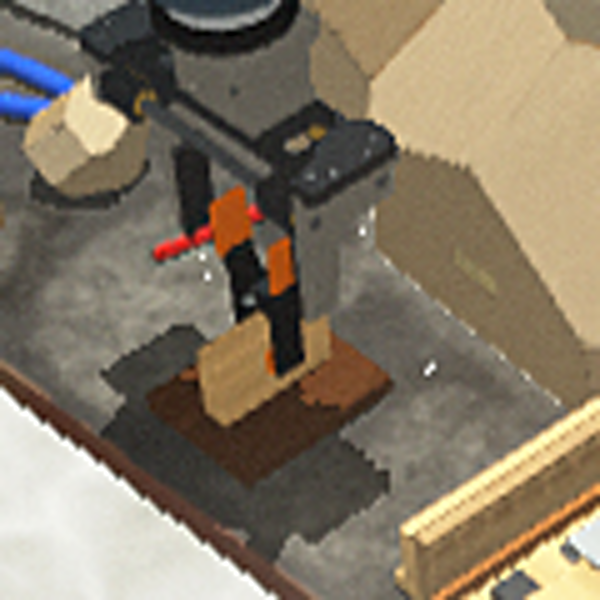

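```bash
python3 - <<'E'
from h import *
for n in("scene","top"):
    a=np.load(f"pics/{n}1.npz");X=pts(n,a["d"]);x,y,z=X[...,0],X[...,1],X[...,2]
    hsv=cv2.cvtColor(a["p"],cv2.COLOR_RGB2HSV).astype(int)
    ora=(hsv[...,0]>5)&(hsv[...,0]<18)&(hsv[...,1]>170)
    for nm,m in(("finger-",(y>.13)&(y<.18)&(z>.098)&(z<.16)&(x<.5)&(x>.4)),("finger+",(y>.25)&(y<.30)&(z>.098)&(z<.16)&(x<.5)&(x>.4)),("h-",ora&(y>.175)&(y<.21)&(z>.1)&(z<.16)&(x<.5)&(x>.4)),("h+",ora&(y<.26)&(y>.21)&(z>.1)&(z<.16)&(x<.5)&(x>.4))):
        q=X[m]
        if len(q)>4: print(n,nm,len(q),np.percentile(q,[2,50,98],axis=0).round(4).tolist())
E
```

```text
scene finger- 131 [[0.4318, 0.1499, 0.1047], [0.4384, 0.1548, 0.1332], [0.4531, 0.1682, 0.1584]]
scene finger+ 135 [[0.4365, 0.2559, 0.1035], [0.4441, 0.2613, 0.1314], [0.4587, 0.2753, 0.1579]]
scene h- 44 [[0.4341, 0.1835, 0.1032], [0.4416, 0.1872, 0.1212], [0.4507, 0.1908, 0.1399]]
scene h+ 78 [[0.4374, 0.2297, 0.1039], [0.4487, 0.235, 0.122], [0.4615, 0.2411, 0.1404]]
```

Fingers and handles are centred on each other to within about 2 mm, so I'll squeeze.

>>> play_rows --pt "0 0 0 0 0 0 0" --pt "0 0 0 0 0 0 0" --pt "0 0 0 0 0 0 0" --pt "0 0 0 0 0 0 0" --pt "0 0 0 0 0 0 0" --pt "0 0 0 0 0 0 0" --pt "0 0 0 0 0 0 0" --pt "0 0 0 0 0 0 0"

```text
clock: 2.95
position: [0.4478, 0.2151, 0.2926]
tool_rot: [[0.001, 0.046, 0.999], [-0.001, 0.999, -0.046], [-1.0, -0.001, 0.001]]
contact_force: [-0.1, 0.7, -1.6]
gripper_width: 0.0391
```

>>> play_rows --pt "0 0 0 0 0 0 0" --pt "0 0 0 1.5 0 0 0" --pt "0 0 0 3 0 0 0" --pt "0 0 0 5 0 0 0" --pt "0 0 0 7 0 0 0" --pt "0 0 0 8 0 0 0" --pt "0 0 0 8 0 0 0"

```text
clock: 3.82
position: [0.448, 0.2152, 0.3737]
tool_rot: [[0.003, 0.046, 0.999], [-0.001, 0.999, -0.046], [-1.0, -0.0, 0.003]]
contact_force: [1.0, -0.1, -0.9]
gripper_width: 0.0393
```

```bash
cat > cap.py <<'E'
from h import *
import sys
tag=sys.argv[1]
B={"scene":list(map(int,sys.argv[2].split(","))),"top":list(map(int,sys.argv[3].split(",")))}
for n in("scene","top"):
    p,d=env.capture(n); np.savez(f"pics/{n}{tag}.npz",p=p,d=d)
    x0,x1,y0,y1=B[n];f=min(760/(x1-x0),580/(y1-y0))
    cv2.imwrite(f"pics/c{tag}_{n}.png",cv2.resize(p[y0:y1,x0:x1,::-1],None,fx=f,fy=f,interpolation=cv2.INTER_CUBIC))
o=env.get_obs();print(o["clock"],o["position"].round(4),o["contact_force"].round(1),o["gripper_width"])
E
python3 cap.py 2 190,330,150,270 180,320,200,305
```

```text
3.925 [0.4476 0.215  0.3723] [ 0.1  0.3 -1.6] 0.039415129022909265
```

View pics/c2_scene.png

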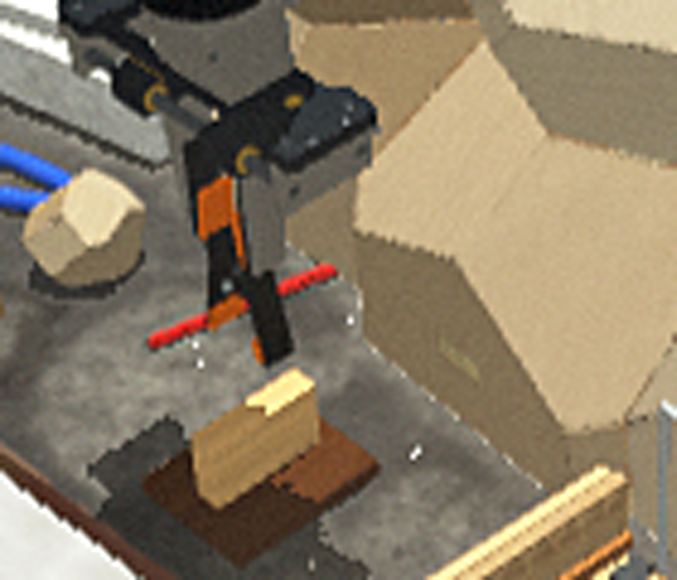

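The clamp is free of the stand with its jaws open (tips near (275,355) in the crop). I'll carry it over the fence.

>>> play_rows --pt "0 0.3 -3 0 0 0 -0.01" --pt "0 0.6 -7 0 0 0 -0.02" --pt "0 0.9 -11 0 0 0 -0.03" --pt "0 1.2 -15 0 0 0 -0.04" --pt "0 1.49 -17.6 0 0 0 -0.04" --pt "0 1.49 -18.25 0 0 0 -0.04" --pt "0 1.49 -18.25 -2 0 0 -0.04" --pt "0 1.49 -18.25 -2 0 0 -0.04"

```text
clock: 4.92
position: [0.4618, 0.033, 0.351]
tool_rot: [[-0.003, 0.086, 0.996], [-0.002, 0.996, -0.086], [-1.0, -0.002, -0.003]]
contact_force: [-0.3, -0.4, -1.4]
gripper_width: 0.0392
```

```bash
python3 cap.py 3 230,400,180,310 240,390,210,305
python3 - <<'E'
from h import *
for n in("scene","top"):
    a=np.load(f"pics/{n}3.npz");X=pts(n,a["d"]);x,y,z=X[...,0],X[...,1],X[...,2]
    m=(z>.070)&(z<.115)&(x>.4)&(x<.52)&(y>-.04)&(y<.1)
    for z0 in (.085,.095,.105,.115,.125):
        q=X[(z>z0-.005)&(z<z0+.005)&(x>.4)&(x<.52)&(y>-.04)&(y<.1)]
        if len(q): print(n,z0,len(q),q.min(0).round(4),q.max(0).round(4))
E
```

```text
5.025 [0.4625 0.0331 0.3523] [ 0.3  0.1 -0.6] 0.039301402106525676
scene 0.085 1 [0.4647 0.0061 0.0897] [0.4647 0.0061 0.0897]
scene 0.095 28 [0.4481 0.0029 0.0925] [0.4745 0.0577 0.0995]
scene 0.105 48 [0.4467 0.0012 0.1008] [0.4715 0.0539 0.1094]
scene 0.115 32 [0.449  0.     0.1103] [0.4687 0.055  0.1198]
scene 0.125 26 [0.448  0.0061 0.1203] [0.4697 0.0544 0.1292]
```

View pics/c3_scene.png

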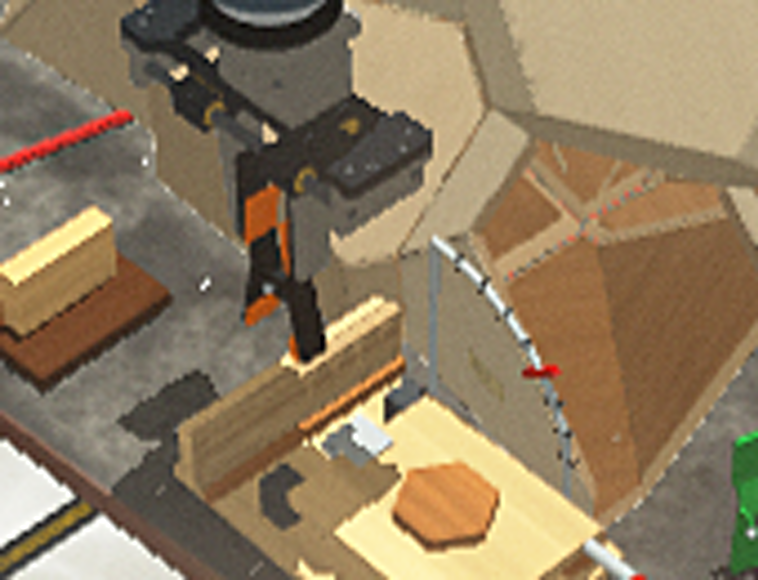

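The jaws are centred over the fence's edge in y (about 0.001 to 0.058) and the tips are at z≈0.092. I'll lower it.

>>> play_rows --pt "0 0 -0.05 -1 0 0 0" --pt "0 0 -0.05 -2 0 0 0" --pt "0 0 -0.05 -3 0 0 0" --pt "0 0 -0.05 -4 0 0 0" --pt "0 0 -0.05 -4.5 0 0 0" --pt "0 0 -0.05 -4.5 0 0 0"

```text
clock: 5.78
position: [0.4624, 0.0325, 0.3069]
tool_rot: [[-0.001, 0.086, 0.996], [-0.002, 0.996, -0.086], [-1.0, -0.002, -0.001]]
contact_force: [-0.7, 0.3, -1.1]
gripper_width: 0.039
```

```bash
python3 cap.py 4 250,370,200,300 240,390,210,305
```

```text
5.875 [0.4626 0.0326 0.3075] [ 0.1 -0.8 -0.9] 0.039431381762965755
```

View pics/c4_scene.png

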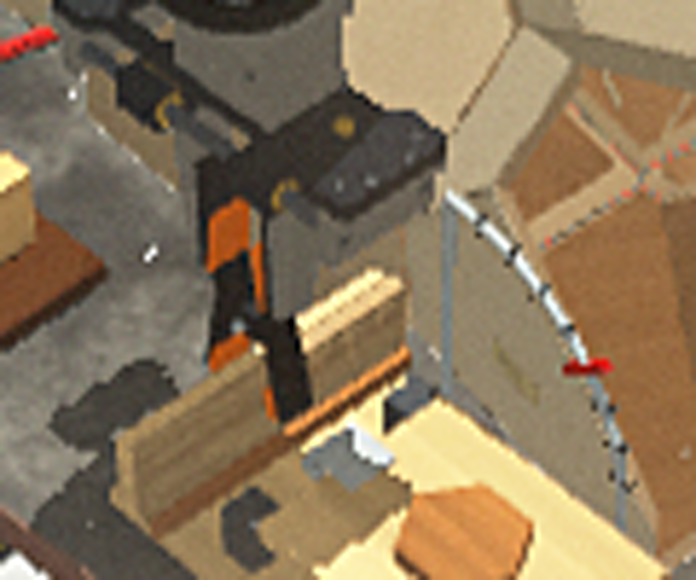

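The jaws straddle the edge without contact. I'll go down the last 1.5 cm and let go.

>>> play_rows --pt "0 0 0 -0.8 0 0 0" --pt "0 0 0 -1.45 0 0 0" --pt "0 0 0 -1.45 0 0 0" --pt "0.55 0 0 -1.45 0 0 0" --pt "0.7 0 0 -1.45 0 0 0" --pt "1 0 0 -1.45 0 0 0" --pt "1 0 0 -1.45 0 0 0" --pt "1 0 0 -1.45 0 0 0"

```text
clock: 6.88
position: [0.4626, 0.0326, 0.293]
tool_rot: [[-0.0, 0.086, 0.996], [-0.002, 0.996, -0.086], [-1.0, -0.002, 0.0]]
contact_force: [-0.4, -0.2, -0.7]
gripper_width: 0.0872
```

```bash
python3 cap.py 5 250,370,200,300 240,390,210,305
```

```text
6.975 [0.4626 0.0326 0.293 ] [ 0.7 -0.1  0.2] 0.0912045482644447
```

View pics/c5_scene.png

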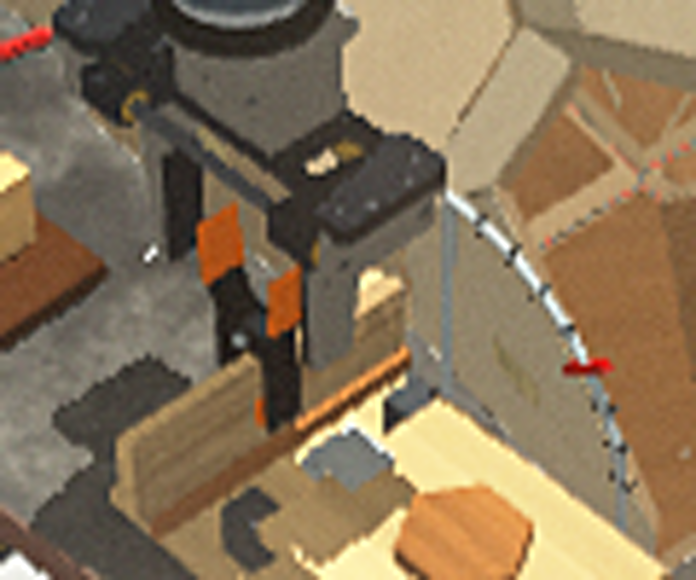

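The clamp is clipped on, so I'll retreat straight up and check.

>>> play_rows --pt "1 0 0 1 0 0 0" --pt "1 0 0 3 0 0 0" --pt "1 0 0 6 0 0 0" --pt "1 0 0 10 0 0 0" --pt "1 -0.3 -3 11 0 0 0" --pt "1 -0.7 -8 11 0 0 0" --pt "1 -1.1 -13 11 0 0 0"

```text
clock: 7.85
position: [0.4514, -0.0986, 0.4041]
tool_rot: [[0.001, 0.084, 0.996], [-0.002, 0.996, -0.084], [-1.0, -0.002, 0.002]]
contact_force: [0.3, 1.0, -0.0]
gripper_width: 0.0921
```

>>> play_rows --pt "1 -0.4 -4 0 0 0 0" --pt "0.5 -0.8 -8 0 0 0 0" --pt "0.32 -1.1 -11 0 0 0 0" --pt "0.32 -1.1 -11.5 0 0 0 0" --pt "0.32 -1.1 -11.5 0 0 0 0"

```text
clock: 8.48
position: [0.4403, -0.2133, 0.4044]
tool_rot: [[0.002, 0.085, 0.996], [-0.002, 0.996, -0.085], [-1.0, -0.001, 0.002]]
contact_force: [-0.5, 0.7, 0.2]
gripper_width: 0.0538
```

```bash
python3 cap.py 6 230,400,190,340 220,400,210,310; python3 -c "
from ov import *
overlay(6,'ov6',-5,(.4625,.0320),-2.7,(.4433,.2145))"
```

```text
8.575 [ 0.4404 -0.2127  0.4043] [-0.3  0.6 -0.3] 0.045893351117224375
```

View pics/c6_scene.png

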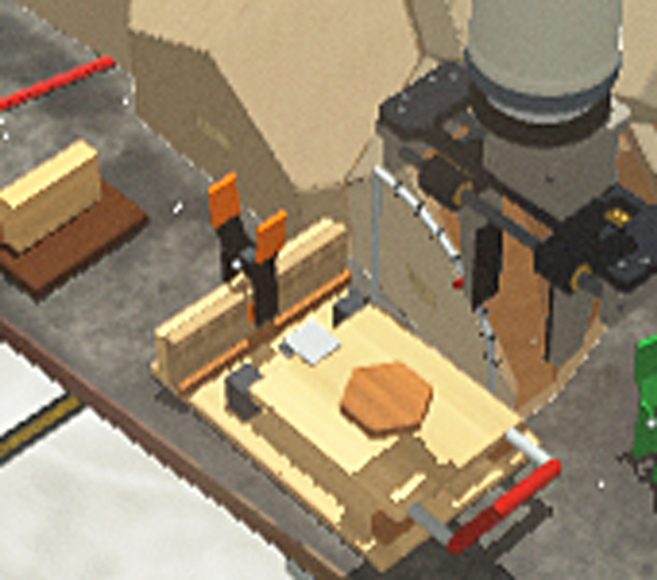

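View pics/ov6_top.png

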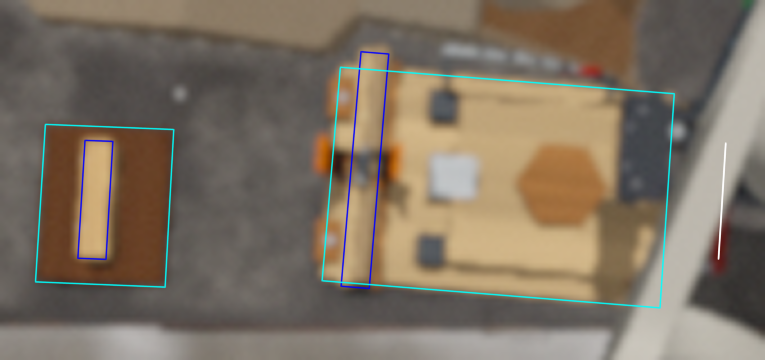

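The clamp sits mid-fence at about (255,260) and the strip is flush. Before I lower the gripper, I'll check where the green look-alike is.

```bash
python3 - <<'E'
from h import *
for n in("scene","top"):
    a=np.load(f"pics/{n}0.npz");X=pts(n,a["d"])
    hsv=cv2.cvtColor(a["p"],cv2.COLOR_RGB2HSV).astype(int)
    m=(hsv[...,0]>50)&(hsv[...,0]<80)&(hsv[...,1]>150)&(abs(X[...,0]-.48)<.12)&(abs(X[...,1]+.27)<.1)
    q=X[m];print(len(q),np.percentile(q,[1,50,99],axis=0).round(3).tolist())
E
```

```text
115 [[0.367, -0.302, -0.517], [0.56, -0.241, 0.058], [0.579, -0.205, 0.106]]
66 [[0.543, -0.273, 0.019], [0.556, -0.26, 0.066], [0.575, -0.225, 0.11]]
```

>>> play_rows --pt "0.32 0.02 0.06 -4 0 0 0" --pt "0.32 0.02 0.06 -8 0 0 0" --pt "0.32 0.02 0.06 -11.5 0 0 0" --pt "0.32 0.02 0.06 -13 0 0 0" --pt "0.32 0.02 0.06 -13 0 0 0"

```text
clock: 9.2
position: [0.4407, -0.2115, 0.2739]
tool_rot: [[0.0, 0.083, 0.997], [-0.001, 0.997, -0.083], [-1.0, -0.001, 0.0]]
contact_force: [-0.6, 0.0, 0.3]
gripper_width: 0.0295
```

```bash
python3 cap.py 7 300,420,230,340 300,420,220,310
```

```text
9.3 [ 0.4412 -0.2121  0.2753] [ 0.2 -0.4  0.3] 0.029634010745229658
```

View pics/c7_scene.png

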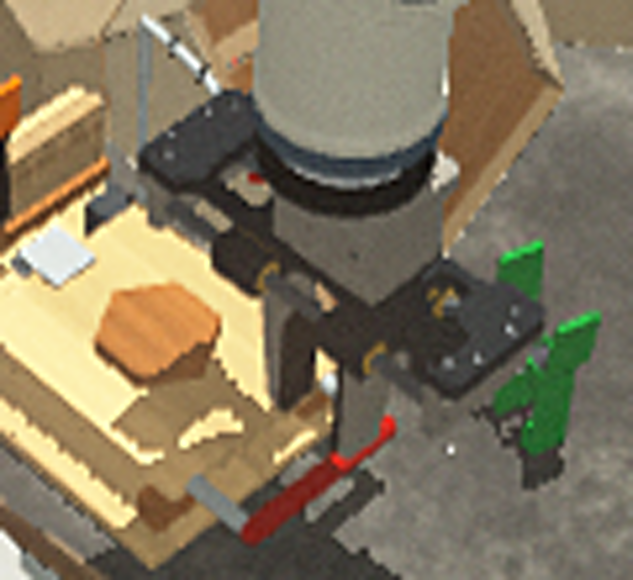

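>>> play_rows --pt "0.32 0 0 -1.5 0 0 0" --pt "0.32 0 0 -3 0 0 0" --pt "0.32 0 0 -4.5 0 0 0" --pt "0.32 0 0 -6.2 0 0 0" --pt "0.32 0 0 -6.2 0 0 0"

```text
clock: 9.93
position: [0.4405, -0.2118, 0.2116]
tool_rot: [[-0.0, 0.084, 0.996], [-0.001, 0.996, -0.084], [-1.0, -0.001, -0.0]]
contact_force: [-0.9, -0.7, -0.0]
gripper_width: 0.0293
```

```bash
python3 cap.py 8 300,420,230,340 300,420,220,310
```

```text
10.025 [ 0.4412 -0.2121  0.213 ] [-0.   0.4  0.6] 0.029608633279160964
```

View pics/c8_scene.png

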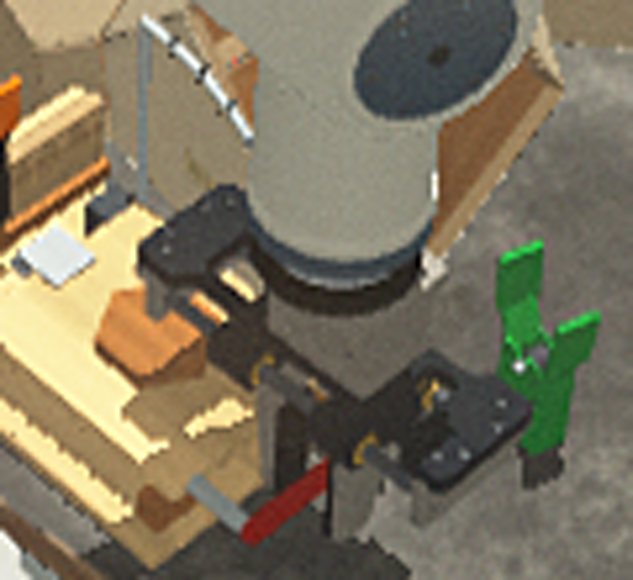

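The bar is between the fingers with no contact. I'll grip it.

>>> play_rows --pt "0 0 0 0 0 0 0" --pt "0 0 0 0 0 0 0" --pt "0 0 0 0 0 0 0" --pt "0 0 0 0 0 0 0" --pt "0 0 0 0 0 0 0"

```text
clock: 10.65
position: [0.4414, -0.2124, 0.2133]
tool_rot: [[0.003, 0.083, 0.997], [-0.002, 0.997, -0.083], [-1.0, -0.002, 0.003]]
contact_force: [-1.0, -4.7, 5.3]
gripper_width: 0.0108
```

>>> play_rows --pt "0 0 0.02 0.85 0 0 0" --pt "0 0.01 0.07 1.7 0 0 0" --pt "0 0.01 0.17 2.55 0 0 0" --pt "0 0.03 0.3 3.39 0 0 0" --pt "0 0.04 0.46 4.22 0 0 0" --pt "0 0.06 0.66 5.05 0 0 0" --pt "0 0.1 1.17 6.67 0 0 0" --pt "0 0.1 1.17 6.67 0 0 0"

```text
clock: 11.65
position: [0.4423, -0.2007, 0.2812]
tool_rot: [[0.003, 0.083, 0.997], [-0.003, 0.997, -0.083], [-1.0, -0.003, 0.004]]
contact_force: [-0.5, -6.1, -1.1]
gripper_width: 0.0107
```

```bash
python3 cap.py 9 230,420,200,340 220,420,210,310
```

```text
11.75 [ 0.4423 -0.2009  0.2806] [-1.3 -7.8  0.2] 0.01106833414717269
```

View pics/c9_scene.png

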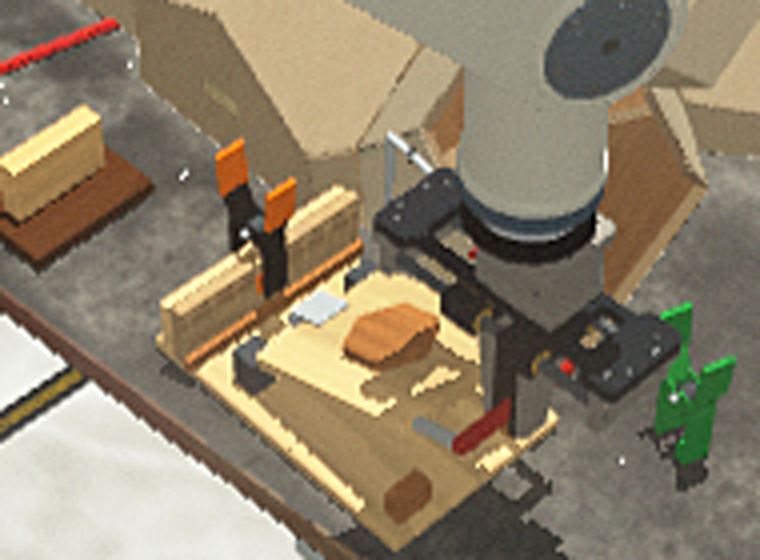

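The leaf is rising in the grip. I'll measure the angle before the second half.

```bash
cat > ang.py <<'E'
from h import *
import sys
def ang(tag):
    a5=np.radians(5);ex=np.array([np.sin(a5),np.cos(a5)]);ey=np.array([-np.cos(a5),np.sin(a5)]);o=np.array([.4625,.032])-.05*ex
    for n in("scene","top"):
        X=pts(n,np.load(f"pics/{n}{tag}.npz")["d"]);D=X[...,:2]-o
        jx=D@ex;jy=D@ey;z=X[...,2]
        th0=np.degrees(np.arctan2(z-.04,-jx))
        m=(jx<-.03)&(jx>-.145)&(abs(jy)<.055)&(z>.045)&(z<.18)&(th0<60)
        x,zz,yy=jx[m],z[m],jy[m]
        best=None
        rng=np.random.default_rng(0)
        A=np.c_[x,yy,np.ones_like(x)]
        for _ in range(500):
            i=rng.choice(len(x),3,False)
            try:c=np.linalg.solve(A[i],zz[i])
            except Exception:continue
            if abs(c[1])>.15: continue
            k=(abs(A@c-zz)/np.hypot(1,c[0])<.0025)
            if best is None or k.sum()>best.sum():best=k
        c=np.linalg.lstsq(A[best],zz[best],rcond=None)[0];t=np.arctan(-c[0])
        # perpendicular height of surface above hinge line (should be 6mm)
        print(n,best.sum(),len(x),"theta",np.degrees(t).round(2),"tilt y",c[1].round(3),"offset at hinge mm",((c[2]-.04)*np.cos(t)*1000).round(1),"x rng",x[best].min().round(3),x[best].max().round(3),
          "theta fixing 6mm",np.degrees(np.median(np.arctan2(zz[best]-.04,-x[best])-np.arcsin(.006/np.hypot(x[best],zz[best]-.04)))).round(2))
ang(sys.argv[1])
E
python3 ang.py 9; python3 ang.py 6
```

```text
scene 605 1030 theta 19.87 tilt y 0.005 offset at hinge mm 4.7 x rng -0.145 -0.03 theta fixing 6mm 19.18
top 356 958 theta 19.92 tilt y -0.006 offset at hinge mm 5.8 x rng -0.143 -0.03 theta fixing 6mm 19.74
scene 587 958 theta 0.16 tilt y -0.001 offset at hinge mm 6.9 x rng -0.145 -0.03 theta fixing 6mm 0.62
top 377 762 theta -0.32 tilt y 0.004 offset at hinge mm 7.9 x rng -0.144 -0.031 theta fixing 6mm 0.93
```

>>> play_rows --pt "0 0.02 0.2 0.79 0 0 0" --pt "0 0.05 0.55 1.57 0 0 0" --pt "0 0.08 0.95 2.33 0 0 0" --pt "0 0.12 1.33 3.06 0 0 0" --pt "0 0.16 1.77 3.79 0 0 0" --pt "0 0.2 2.25 4.5 0 0 0" --pt "0 0.25 2.77 5.18 0 0 0" --pt "0 0.29 3.28 5.85 0 0 0"

```text
clock: 12.75
position: [0.4453, -0.1683, 0.34]
tool_rot: [[0.004, 0.082, 0.997], [-0.005, 0.997, -0.082], [-1.0, -0.005, 0.004]]
contact_force: [0.5, -7.5, 2.0]
gripper_width: 0.011
```

>>> play_rows --pt "0 0 0 0 0 0 0" --pt "0 0 0 0 0 0 0"

```text
clock: 13.0
position: [0.4453, -0.1683, 0.34]
tool_rot: [[0.004, 0.082, 0.997], [-0.006, 0.997, -0.082], [-1.0, -0.005, 0.004]]
contact_force: [-0.8, -3.8, -1.0]
gripper_width: 0.0106
```

```bash
python3 cap.py 10 230,420,200,340 220,420,210,310;python3 ang.py 10
```

```text
13.1 [ 0.4453 -0.1685  0.3399] [ 1.2 -3.7 -0.6] 0.011079338757628425
scene 390 652 theta 38.43 tilt y -0.005 offset at hinge mm 5.9 x rng -0.144 -0.03 theta fixing 6mm 38.41
top 270 586 theta 38.04 tilt y -0.002 offset at hinge mm 8.7 x rng -0.145 -0.03 theta fixing 6mm 39.87
```

View pics/c10_scene.png

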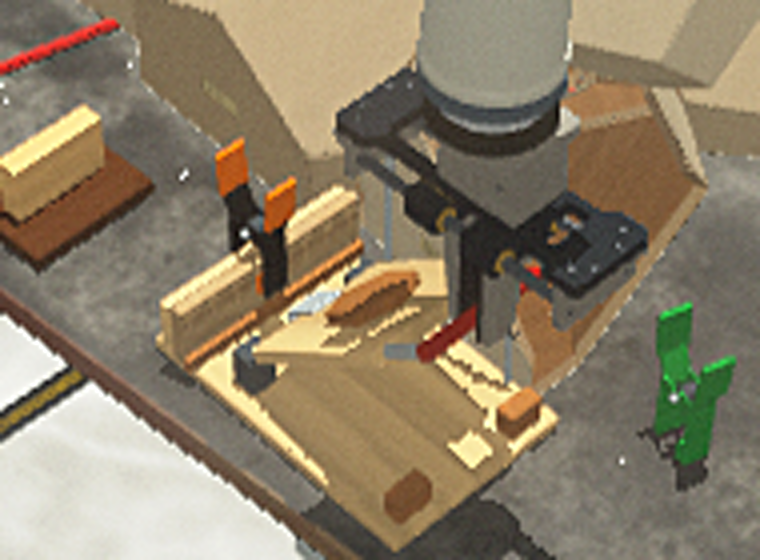

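```bash
cat > ang2.py <<'E'
from h import *
import sys
from scipy.optimize import least_squares
a5=np.radians(5);ex=np.array([np.sin(a5),np.cos(a5)]);ey=np.array([-np.cos(a5),np.sin(a5)]);o=np.array([.4625,.032])-.05*ex
for tag in sys.argv[1:]:
  for n in("scene","top"):
    f=np.load(f"pics/{n}{tag}.npz");X=pts(n,f["d"]);D=X[...,:2]-o
    jx=D@ex;jy=D@ey;z=X[...,2]
    hsv=cv2.cvtColor(f["p"],cv2.COLOR_RGB2HSV).astype(int)
    red=((hsv[...,0]<6)|(hsv[...,0]>173))&(hsv[...,1]>170)&(jx<-.12)&(jx>-.23)&(abs(jy)<.045)&(z>.03)&(z<.2)
    # polar: u along leaf
    m0=(abs(jy)<.056)&(z>.043)&(z<.18)&(jx<0)
    best=(0,)
    for th in np.arange(-1,46,.1):
        t=np.radians(th);u=-jx*np.cos(t)+(z-.04)*np.sin(t);w=jx*np.sin(t)+(z-.04)*np.cos(t)
        m=m0&(u>.045)&(u<.145)&(abs(w-.006)<.006)&~((abs(jy)<.036)&(u<.125))
        if m.sum()>20:
            s=(np.abs(w[m]-.006)<.003).sum()
            if s>best[0]: best=(s,th,m)
    t=np.radians(best[1]);u=-jx*np.cos(t)+(z-.04)*np.sin(t);w=jx*np.sin(t)+(z-.04)*np.cos(t)
    m=best[2];r=least_squares(lambda p:p[0]+p[1]*(u[m]-.09)-(w[m]-.006),[0,0],loss="soft_l1",f_scale=.001).x
    print(tag,n,best[0],"through-hinge",round(best[1],1),"free-slope",round(best[1]+np.degrees(np.arctan(r[1])),2),"offset mm",(r[0]*1e3).round(1))
    if red.sum()>3:
        print("   bar red n",red.sum(),"u",np.percentile(np.hypot(jx[red],z[red]-.04),[10,50,90]).round(4),"ang",np.degrees(np.arctan2(z[red]-.04,-jx[red])).mean().round(2), "jx,jy,z",jx[red].mean().round(4),jy[red].mean().round(4),z[red].mean().round(4))
E
python3 ang2.py 6 9 10
```

```text
6 scene 459 through-hinge -0.0 free-slope 0.16 offset mm -0.1
   bar red n 134 u [0.1946 0.1985 0.2025] ang 1.2 jx,jy,z -0.1984 0.0003 0.0442
6 top 225 through-hinge -0.0 free-slope -0.14 offset mm 0.7
   bar red n 10 u [0.1935 0.1965 0.1969] ang 1.26 jx,jy,z -0.1955 0.0338 0.0443
9 scene 317 through-hinge 19.1 free-slope 19.97 offset mm -0.2
   bar red n 60 u [0.1951 0.1995 0.2032] ang 20.5 jx,jy,z -0.1865 0.0191 0.1097
9 top 233 through-hinge 20.1 free-slope 20.02 offset mm 0.0
   bar red n 10 u [0.1942 0.196  0.1981] ang 21.27 jx,jy,z -0.1826 0.0308 0.1111
10 scene 196 through-hinge 38.0 free-slope 39.12 offset mm 0.4
   bar red n 66 u [0.1962 0.1997 0.2035] ang 39.37 jx,jy,z -0.1545 0.0184 0.1667
10 top 178 through-hinge 39.9 free-slope 38.02 offset mm 0.3
   bar red n 20 u [0.1936 0.1978 0.1995] ang 40.11 jx,jy,z -0.1508 0.0351 0.1671
```

```bash
cat > ov3.py <<'E'
from h import *
import sys
a5=np.radians(5);ex=np.array([np.sin(a5),np.cos(a5)]);ey=np.array([-np.cos(a5),np.sin(a5)]);o=np.array([.4625,.032])-.05*ex
def L(u,w,y,th):
    t=np.radians(th);jx=-u*np.cos(t)+w*np.sin(t);z=.04+u*np.sin(t)+w*np.cos(t)
    return np.r_[o+jx*ex+y*ey,z]
tag=sys.argv[1];ths=list(map(float,sys.argv[2].split(",")));n=sys.argv[3]
x0,x1,y0,y1=map(int,sys.argv[4].split(","));f=min(780/(x1-x0),590/(y1-y0))
a=np.load(f"pics/{n}{tag}.npz")["p"][y0:y1,x0:x1,::-1]
im=cv2.resize(a,None,fx=f,fy=f,interpolation=cv2.INTER_NEAREST)
cols=[(255,0,0),(0,255,0),(255,0,255),(255,255,0)]
for th,c in zip(ths,cols):
    for P in([L(.195,.006,-.04,th),L(.195,.006,.04,th),L(.195,-.006,.04,th),L(.195,-.006,-.04,th)],[L(.02,.006,.058,th),L(.149,.006,.058,th),L(.149,.006,-.058,th)],[L(.149,.006,.058,th),L(.149,-.006,.058,th),L(.02,-.006,.058,th)]):
        q=((proj(n,np.array(P))-[x0,y0]+.5)*f)
        cv2.polylines(im,[np.round(q*8).astype(int)],False,c,1,cv2.LINE_AA,3)
cv2.imwrite(f"pics/o3_{tag}_{n}.png",im)
E
python3 ov3.py 9 19,20,21 scene 270,380,250,330; python3 ov3.py 10 38,39,40,41 scene 270,380,250,330;python3 ov3.py 10 38,39,40,41 top 300,400,235,300
```

```text
(no output)
```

View pics/o3_9_scene.png

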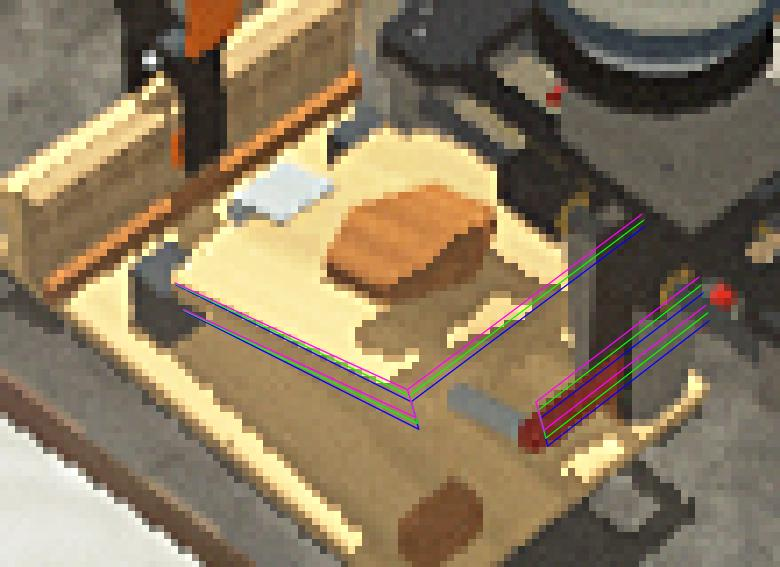

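View pics/o3_10_scene.png

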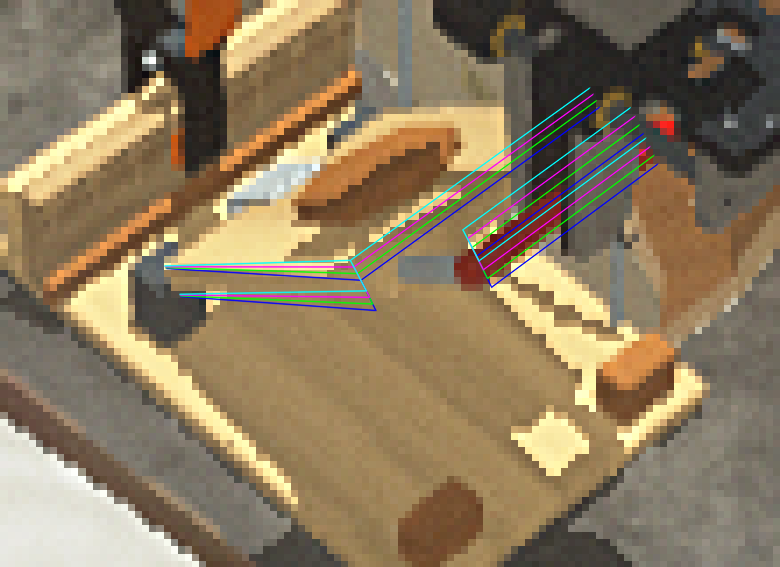

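View pics/o3_10_top.png

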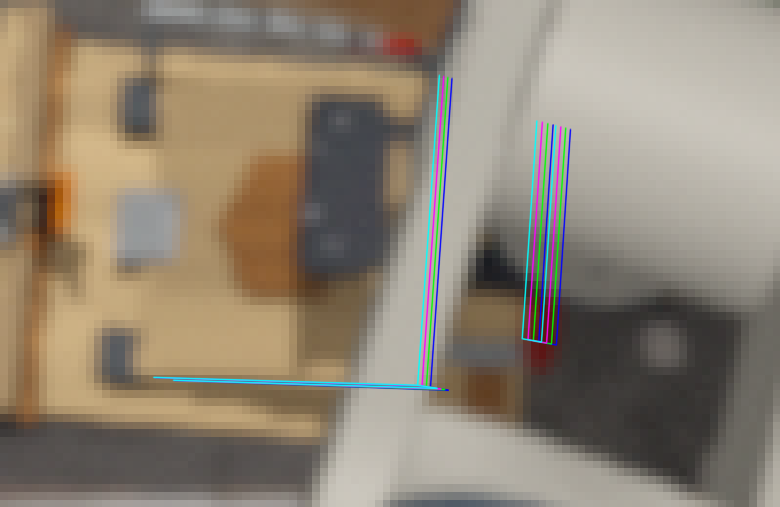

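```bash
cat > barfit.py <<'E'
from h import *
import sys
from ov3 import L
E
sed -i 's/^tag=/if __name__!="__main__": sys.argv=["","9","20","scene","270,380,250,330"]\ntag=/' ov3.py
cat >> barfit.py <<'E'
import glob
def hull(n,th):
    t=np.linspace(0,2*np.pi,24)
    P=[L(.195+.006*np.cos(a),.006*np.sin(a),y,th) for y in(-.04,.04) for a in t]
    return cv2.convexHull((proj(n,np.array(P))).astype(np.float32))
for tag in (0,6,9,10):
  for n in("scene","top"):
    img=np.load(f"pics/{n}{tag}.npz")["p"];hsv=cv2.cvtColor(img,cv2.COLOR_RGB2HSV).astype(int)
    red=(((hsv[...,0]<7)|(hsv[...,0]>172))&(hsv[...,1]>150)&(hsv[...,2]>70))
    res=[]
    for th in np.arange(-4,46,.25):
        A=proj(n,[L(.195,0,.04,th),L(.195,0,-.04,th)]);d=A[1]-A[0];ln=np.hypot(*d);d/=ln;nn=np.array([-d[1],d[0]])
        v,u=np.nonzero(red);q=np.c_[u,v]-A[0];s=q@d;w=q@nn
        hw=3.2 if n=="scene" else 2.4
        k=(s>-1)&(s<ln*.42)&(abs(w)<5)
        if k.sum()>8: res.append((abs(w[k].mean()),th,k.sum(),w[k].mean()))
    if res:
        mx=max(r[2] for r in res);g=[r for r in res if r[2]>.85*mx];print(tag,n,min(g))
E
python3 barfit.py
```

```text
0 scene (np.float64(0.006411045595086803), np.float64(-0.25), np.int64(59), np.float64(0.006411045595086803))
0 top (np.float64(0.0007881342662574141), np.float64(16.0), np.int64(42), np.float64(0.0007881342662574141))
6 scene (np.float64(0.06797068590208563), np.float64(-0.75), np.int64(57), np.float64(-0.06797068590208563))
6 top (np.float64(0.10669306566030652), np.float64(1.75), np.int64(12), np.float64(0.10669306566030652))
9 scene (np.float64(0.10944104363670921), np.float64(19.5), np.int64(58), np.float64(0.10944104363670921))
9 top (np.float64(0.02767075858026352), np.float64(20.5), np.int64(12), np.float64(0.02767075858026352))
10 scene (np.float64(0.1527610498397351), np.float64(39.0), np.int64(56), np.float64(0.1527610498397351))
10 top (np.float64(0.025220207202792683), np.float64(39.25), np.int64(21), np.float64(0.025220207202792683))
```

Estimates of the leaf angle:

| Source | Angle |
|---|---|
| Plane fits | 38–39.9° |
| Bar | 39–39.5° |
| Arm travel | about 39.5–40° |

I'll nudge it up about 0.6°.

>>> play_rows --pt "0 0.01 0.1 0.18 0 0 0" --pt "0 0.01 0.1 0.18 0 0 0" --pt "0 0.01 0.1 0.18 0 0 0" --pt "0 0.01 0.1 0.18 0 0 0"

```text
clock: 13.6
position: [0.4454, -0.1673, 0.3415]
tool_rot: [[0.004, 0.082, 0.997], [-0.005, 0.997, -0.082], [-1.0, -0.005, 0.004]]
contact_force: [1.9, 1.1, -5.0]
gripper_width: 0.0108
```

```bash
python3 cap.py 11 230,420,200,340 220,420,210,310;python3 ang.py 11; python3 ang2.py 11; sed -i 's/(0,6,9,10)/(10,11)/' barfit.py; python3 barfit.py
```

```text
13.7 [ 0.4454 -0.1673  0.3415] [ 3.3  1.6 -5.5] 0.011065188186374073
scene 378 649 theta 39.16 tilt y 0.001 offset at hinge mm 5.6 x rng -0.143 -0.03 theta fixing 6mm 38.91
top 254 582 theta 39.03 tilt y -0.011 offset at hinge mm 8.2 x rng -0.145 -0.03 theta fixing 6mm 40.45
11 scene 180 through-hinge 38.6 free-slope 39.45 offset mm 0.3
   bar red n 67 u [0.1964 0.2003 0.2047] ang 39.99 jx,jy,z -0.1538 0.0197 0.169
11 top 161 through-hinge 40.0 free-slope 39.88 offset mm 0.6
   bar red n 15 u [0.1954 0.1973 0.2   ] ang 40.98 jx,jy,z -0.1492 0.0348 0.1697
10 scene (np.float64(0.1527610498397351), np.float64(39.0), np.int64(56), np.float64(0.1527610498397351))
10 top (np.float64(0.025220207202792683), np.float64(39.25), np.int64(21), np.float64(0.025220207202792683))
11 scene (np.float64(0.007884216004863227), np.float64(39.5), np.int64(58), np.float64(0.007884216004863227))
11 top (np.float64(0.08241839979370631), np.float64(39.5), np.int64(21), np.float64(-0.08241839979370631))
```

View pics/c11_scene.png

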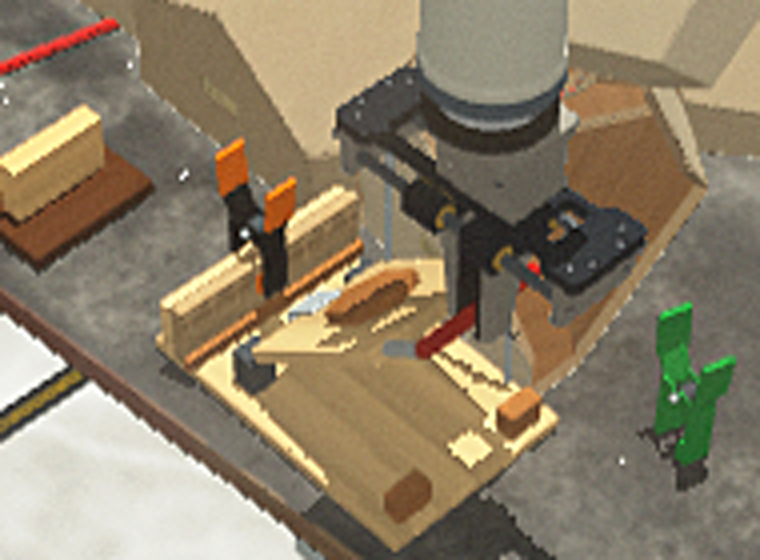

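The leaf now reads about 39–40.5° and is held firmly, and the clamp hasn't moved. Handing in.

```bash
python3 -c "
from workcell import env
print(env.finish_job())"
```

```text
the job is handed in; nothing more can be done
None
```

The clamp is clipped over the fence and strip near the middle of their length. The leaf is held by its red bar at about 40°. I handed the job in at 13.7 s with the grip still closed on the bar.

- **Clamp:** after I let go and backed off, both camera views showed it upright near the middle of the fence. The strip was flush against the fence. The last picture shows it unchanged.
- **Leaf angle:** plane fits to the leaf gave 38.6–40.5° and the bar's position gave 39.5–41.0°, so the methods differ by up to about 2.5°. Together they point to about 40°.
- **Red mark:** the gripper hid the arc in the scene view, so I could not check the leaf directly against the red tick.
- **Holding:** the last wrist force reading was below 7 N, and the highest I saw was about 8 N. The finger opening was 11 mm on the 12 mm bar.
- **Other things:** the green look-alike looked unmoved in the last picture, and I steered clear of the other bystanders.

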